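# Stand the washed bath float heavy end down

## Robot

A 6-joint arm with a two-finger parallel gripper is mounted at the origin on the work surface. World frame = base frame: x ahead of the robot, y to its left, z up, the work surface at z = 0. Lengths are in mm, angles in degrees, forces in N, time in s.
With the tool pointing down it reaches from about 300 to 850 mm from the base axis. Payload 4.2 kg.
Tool frame: the origin (TCP) lies midway between the tips of the shut fingers; the grasp point (between the pads) lies 19 mm behind it (env.grasp_offset is the distance from the TCP to the grasp point, in mm); z points along the fingers, y is the line along which they close (so a half turn about z gives the same grasp; the last joint's range is limited). The gripper opens to 91 mm and grips with 3 to 60 N. Pads are 32 mm wide; open, the fingers measure 118 mm over their backs; the gripper's body (76 mm by 178 mm) begins 60 mm behind the grasp point.
Start: joints at [74.37, 18.312, 89.639, -0, 72.044, -1.146], TCP at [143.818, 556.74, 213.976] pointing down, gripper open.
Joint ranges: [-177.97, 177.97], [-48.28, 115.42], [12.27, 149.76], [-77.06, 257.06], [2.81, 150.46], [-146.56, 146.56]. Speed limits (degrees/s): [147.25, 147.25, 180, 180, 180, 180].

## Interface

Orientations are given as [roll, pitch, yaw] about the fixed x, y, z axes, in that order (R = Rz(yaw) Ry(pitch) Rx(roll)).
In Python, from workcell import env, optics gives the robot as it stands. The module is installed in compiled form; this text tells all that it offers.
- The arm moves only by the tool send_rows, never from a script. Its argument "targets" is a list that holds one entry, the list of rows, each a list of 7 numbers: the turn, a rotation vector about the world's x, y, z scaled (see below), then the shift along the world's x, y, z scaled (see below), then the closure, from -1 (fully open) to 1 (shut). In form: [[[rx, ry, rz, x, y, z, gripper], ...]]. A call has 1 to 12 rows; each row shifts and turns the commanded pose from where the row before left it; what a row does not reach is not made up. The controller multiplies each number of a shift by 0.2 m and each number of a turn by pi/2 rad. A row lasts 1/10 s, in which the tool goes at most 50 mm and 8.59 degrees, less where a joint would pass 70% of its speed; a pose out of reach is approached as far as the arm can. A call with a number of a shift or a turn outside -1 to 1 is refused whole. A call with a gripper value outside its range is refused whole. The fingers move at their own pace and stop on an object; "grip_force" is the grip in N (left out, the last holds). Time passes only in rows, so rows that do not move let the fingers close. It gives the time, the measured TCP pose, the force, the opening and the grip force at its end, in the units of the state.
- env.state(): the state, without advancing time (a new reading comes with each control period).
- optics.grab_frame(name): name is "scene" or "top" or "wrist"; returns (picture, depth): 480x640x3 uint8, red, green, blue; 480x640 float32, mm along the optical axis (not along the pixel's ray), 0 where there is no reading.
- optics.camera_info(name): a dict with "camera_matrix" (3x3 intrinsics, pixels), "k1" (the pictures are not rectified: a ray, as slopes to the right and down, at radius r is drawn at 1 + k1 r^2 times it, then the intrinsics apply), "R" (3x3) and "t" (3): a world point X has camera coordinates R X + t; the wrist camera has in their place "mount" (4x4, takes a point from camera to tool coordinates, whose origin is the TCP and whose axes are the flange's). Camera axes: x right, y down, z forward; pixel columns grow to the right and rows downward; lengths in mm; the calibration is good to about 2 mm. A picture is of the moment at which its call begins: read the wrist's pose just before it. camera_info takes no time and is no camera call.
- env.job_done(): hands the job in; it is judged then, once.
Trained networks look in the newest picture that a camera, given by its name, has taken for a name from the list of things; names that differ only in an ending like _2 or _b are one class to them, and where a whole thing is asked for, a point or a joint stands for the part that bears it (a point fixed in the world has none). Each returns a list of dicts, best first, with "conf" (0 to 1); they miss things now and then, are a little off and sometimes report something else, mostly with a low value. They report only what shows in the picture. A call takes as long as a camera call. They do not tell look-alikes from the thing itself.
- optics.silhouettes(camera, name): "mask" (480x640 bool, what is visible of it) and "at" ([column, row] in pixels, amid what is visible of it).
- optics.place_of(camera, name): "at" ([column, row] in pixels: a listed point, or the origin of a listed thing).
The state is a dict: "time_s": time; "qpos": joint angles; "qvel": joint speeds; "effort": joint torques, N m; "ee_pos": TCP position; "ee_rot": TCP orientation; "force": force on the tool from outside, world axes, zero at the start; "torque": the same for the moment, N m; "gripper_width": finger opening in mm; "gripper_force": force on a finger pad.
Only numpy, scipy, OpenCV 4.12 (cv2) and the standard library are available. Lean on these libraries where they do the work, as an engineer would, in place of code of your own. Each camera call takes 0.05 s, during which the arm holds its last target. There are 200 camera calls.

## Task

Two look-alike floats lie on the bench. Pick up the one on the black ribbed drain mat by its orange collar, let it balance there so that its hidden heavy end shows itself by dipping, and stand it upright in the blue jar, heavy end down on the jar's floor. Leave the other float, on the cork mat, where it lies.

Things in the scene. Friction and masses are not known exactly. Their poses are not given: they have to be found in the camera images.
- float_a_center (a point): centre of float A, twin of B to the eye: white tube, 24 mm diameter, a green 34 x 34 x 20 mm block at each end, 114 mm long over all, about 0.25 kg (varies); lies on one of the mats (which: chance) at any heading, centre 21 mm above the bench. x runs along the tube, y across, level. One end block, unknown which, holds ballast. Orange grip collar round its middle: 26 long, 40 wide (along y: pinch here), 26 mm high.
- float_b_center (a point): centre of float B, sizes and axes as A, its heavy end unknown too. Each float see-saws freely in its collar about y, up to 29 degrees either way; held up by the collar it dips to that stop at the heavy end (some 0.06 N m at the wrist). End faces are slightly domed: let go within 20 degrees of upright on the heavy end it rights itself; on the light end it topples.
- drain_mat: black rubber drain mat with grey ribs, 180 x 180 mm, 4 mm thick, fixed; origin at the centre of its underside, on the bench; the float to be stood up lies on it, within 25 mm of its centre. The cork mat, of the same size, lies on the other side of the bench.
- jar_floor (a point): low round blue stoneware jar, fixed to the bench, outside 80 mm in diameter and 50 mm high, inside 70 mm wide; this point is the centre of its inner floor, 5 mm above the bench, 45 mm below the rim; z up.
Mind the look-alikes: they are no part of the job. Leave any red or yellow look-alike of the part that bears float_b_center alone.

How it is judged (in metres and radians):
At the end, for the whole second after the job is handed in: The float that lay on the drain mat is released and stands heavy end down in the blue jar: within 15 degrees of upright, its centre within 30 mm (level) of the jar's axis and 47 to 67 mm above the jar's inner floor. The other float is within 20 mm of where it began, on the cork mat (((angle between the x axis of float_a_center and the z axis of jar_floor, either way round below 0.26 rad and horizontal distance between float_a_center and jar_floor below 0.03 m and z of float_a_center in the frame of jar_floor between 0.047 and 0.067 m and distance of float_b_center from where it was at the start of the episode below 0.02 m and horizontal distance between float_b_center and drain_mat above 0.15 m) or (angle between the x axis of float_b_center and the z axis of jar_floor, either way round below 0.26 rad and horizontal distance between float_b_center and jar_floor below 0.03 m and z of float_b_center in the frame of jar_floor between 0.047 and 0.067 m and distance of float_a_center from where it was at the start of the episode below 0.02 m and horizontal distance between float_a_center and drain_mat above 0.15 m))); the robot touches nothing.
It also fails if it takes over 45 s, if anything falls off the work surface, if the arm or the gripper's body presses on something with over 40 N, if the wrist force passes 120 N, or if a joint passes its speed limit or range.

## Working session

There is one attempt and no reset: what is moved stays moved. The work goes in short steps, Python scripts to look and compute and a tool call to move; the robot and the scene stay as the last step left them, time stands still between calls to the robot, and variables do not carry over. Pictures are saved under pics/ and viewed, at most 10 in all, crops included, and the job is handed in when it is done.

Besides the shell and the picture viewer there is one more tool, called after "Call:" in YAML: its name, and indented under it one key for each argument. send_rows: Moves the arm, as the interface text tells. Its arguments: {"type":"object","properties":{"targets":{"type":"array"},"grip_force":{"type":"number"}},"required":["targets"]}

```bash
mkdir -p pics; cat > h.py <<'E'
import numpy as np, cv2
from workcell import env, optics
from scipy.spatial.transform import Rotation as Ro
def ray(cam,px):
    c=optics.camera_info(cam);K=np.array(c["camera_matrix"]);k=c["k1"]
    d=np.array([(px[0]-K[0,2])/K[0,0],(px[1]-K[1,2])/K[1,1]]);u=d.copy()
    for _ in range(20): u=d/(1+k*(u@u))
    return c,np.array([u[0],u[1],1.])
def frame(cam,st=None):
    c=optics.camera_info(cam)
    if cam=="wrist":
        M=np.array(c["mount"]);T=np.eye(4);T[:3,:3]=Ro.from_euler("xyz",st["ee_rot"],degrees=True).as_matrix();T[:3,3]=st["ee_pos"]
        W=T@M;return W[:3,:3],W[:3,3]
    R=np.array(c["R"]);return R.T,-R.T@np.array(c["t"])
def onplane(cam,px,z,st=None):
    _,d=ray(cam,px);R,o=frame(cam,st);v=R@d;return o+v*(z-o[2])/v[2]
def maskpts(cam,m,dep,st=None):
    R,o=frame(cam,st);ys,xs=np.nonzero(m&(dep>0))
    return np.array([o+R@(ray(cam,(x,y))[1]*dep[y,x]) for x,y in zip(xs[::4],ys[::4])])
E
python3 - <<'E'
from h import *
print(env.state())
p,d=optics.grab_frame("top");cv2.imwrite("pics/top.png",p[:,:,::-1])
for n,z in(("float_a_center",21),("drain_mat",0),("jar_floor",5)):
    for r in optics.place_of("top",n): print(n,r["conf"],r["at"],onplane("top",r["at"],z).round(1))
for r in optics.silhouettes("top","float_a_center"):
    print(r["conf"],r["at"],r["mask"].sum())
    P=maskpts("top",r["mask"],d);c=P.mean(0);w,v=np.linalg.eigh(np.cov(P[:,:2].T));print(c.round(1),np.degrees(np.arctan2(v[1,1],v[0,1])),w**.5)
E
```

```text
{'time_s': 0.0, 'qpos': array([ 7.43698336e+01,  1.83516614e+01,  8.97083570e+01, -1.27914732e-03,
        7.20437345e+01, -1.14605306e+00]), 'qvel': array([-0.0226987 , -0.02987129,  0.15895896, -0.08610253,  0.07136685,
       -0.05871329]), 'effort': array([ 3.72661947e-03, -4.12470961e+01, -2.31975496e+01,  7.30936881e-02,
        4.56154312e-02, -1.23239406e-04]), 'ee_pos': array([143.68082438, 556.21953686, 213.10686711]), 'ee_rot': array([-1.79896244e+02, -8.59283396e-04,  1.65516281e+02]), 'force': array([-0.46963438, -0.33328211, -0.38457772]), 'torque': array([-0.04170484,  0.03763062,  0.00694285]), 'gripper_force': 0.0, 'gripper_width': 91.24225656018048}
float_a_center 0.56 [442.6, 201.1] [ 532.4 -267.4   21. ]
drain_mat 0.63 [154.1, 207.9] [514.5 270.6   0. ]
jar_floor 0.86 [270.0, 229.8] [475.6  50.6   5. ]
0.56 [440.9, 199.6] 1208
[ 531.7 -255.1   30.4] 92.73065096093379 [10.52188286 33.57182763]
0.42 [268.4, 224.9] 1738
[478.4  52.7  17.9] -160.80208602621371 [20.84890862 21.78759534]
```

View pics/top.png

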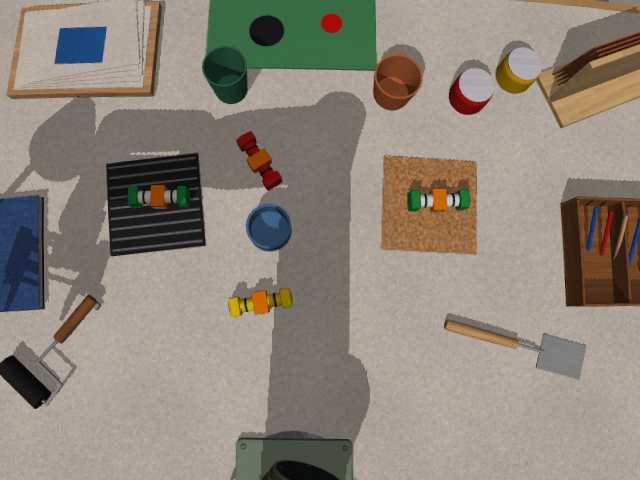

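The black mat (centre about 155,205) holds the target float, with its collar at (158,197). The cork float is at (440,200), the jar at (269,228), and the red and yellow decoys at (259,160) and (260,302).

```bash
python3 - <<'E'
from h import *
p=cv2.imread("pics/top.png");hsv=cv2.cvtColor(p,cv2.COLOR_BGR2HSV)
def blob(lo,hi,box):
    m=cv2.inRange(hsv,lo,hi);x0,x1,y0,y1=box;ys,xs=np.nonzero(m[y0:y1,x0:x1]);return (xs.mean()+x0,ys.mean()+y0,len(xs))
print("collar",[ (blob((5,150,120),(20,255,255),b), onplane("top",blob((5,150,120),(20,255,255),b)[:2],30).round(1)) for b in((120,200,170,225),)])
for b in((120,150,170,225),(165,200,170,225)):
    q=blob((45,80,20),(90,255,255),b);print("green",q,onplane("top",q[:2],30).round(1))
E
```

```text
collar [((np.float64(157.04982206405694), np.float64(195.3594306049822), 281), array([531.9, 257.1,  30. ]))]
green (np.float64(132.97071129707112), np.float64(196.9163179916318), 239) [528.4 302.   30. ]
green (np.float64(183.2043010752688), np.float64(195.63082437275986), 279) [532.  208.7  30. ]
```

Call:
send_rows:
  targets:
    - [[0,0,-0.0742,0.176,-0.1365,-0.01,-1],[0,0,-0.0742,0.176,-0.1365,-0.01,-1],[0,0,-0.0742,0.176,-0.1365,-0.01,-1],[0,0,-0.0742,0.176,-0.1365,-0.01,-1],[0,0,-0.0742,0.176,-0.1365,-0.01,-1],[0,0,-0.0742,0.176,-0.1365,-0.01,-1],[0,0,-0.0742,0.176,-0.1365,-0.01,-1],[0,0,-0.0742,0.176,-0.1365,-0.01,-1],[0,0,-0.0742,0.176,-0.1365,-0.01,-1],[0,0,-0.0742,0.176,-0.1365,-0.01,-1],[0,0,-0.0742,0.176,-0.1365,-0.01,-1],[0,0,0,0,0,0,-1]]
  grip_force: 25

```text
time_s: 1.45
ee_pos: [534.7, 253.0, 191.2]
ee_rot: [179.9, 0.1, 91.7]
force: [-0.8, 0.4, 0.9]
gripper_width: 91.2
gripper_force: 0.0
```

```bash
python3 - <<'E'
from h import *
s=env.state();print(s["ee_pos"],s["ee_rot"],s["qpos"])
p,d=optics.grab_frame("wrist");cv2.imwrite("pics/w1.png",p[:,:,::-1]);hsv=cv2.cvtColor(p,cv2.COLOR_RGB2HSV)
for nm,lo,hi in(("or",(5,150,100),(20,255,255)),("gr",(45,80,20),(90,255,255))):
    n,l,st,c=cv2.connectedComponentsWithStats(cv2.inRange(hsv,lo,hi))
    for i in range(1,n):
        if st[i,4]>400:
            m=(l==i)&(d>0);P=maskpts("wrist",m,d,s);z=np.percentile(P[:,2],80);T=P[P[:,2]>z-4]
            r=cv2.minAreaRect(T[:,:2].astype(np.float32));print(nm,c[i].round(),st[i,4],z.round(1),T.mean(0).round(1),r)
E
```

```text
[534.72753724 253.02853568 191.19499616] [1.79916921e+02 8.90600985e-02 9.16775508e+01] [24.27400859 20.62225169 89.53036831 -0.12162226 69.80494097 22.63833711]
or [314. 229.] 1638 35.7 [532.8 258.   35.1] ((532.7322998046875, 257.74700927734375), (39.054359436035156, 25.92826271057129), 2.1692922115325928)
or [571. 353.] 460 292.1 [582.2 286.3 291. ] ((582.5161743164062, 285.5553283691406), (2.1046810150146484, 12.705597877502441), 5.046177387237549)
gr [314. 170.] 1209 39.5 [531.2 303.7  38.7] ((531.173583984375, 303.71807861328125), (33.54812240600586, 18.459896087646484), 3.4631426334381104)
gr [314. 283.] 1014 39.6 [534.4 212.9  38.9] ((534.5774536132812, 212.14369201660156), (32.292110443115234, 18.39265251159668), 2.2992305755615234)
```

View pics/w1.png

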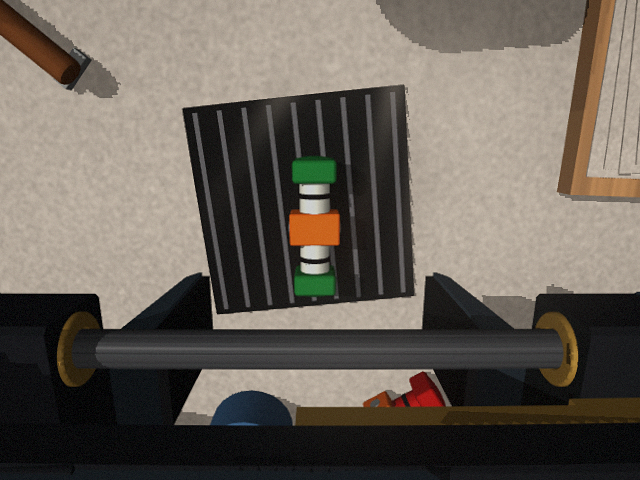

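The picture shows the target float at image centre, with its collar at (314,229), lying on the black mat between the finger lines. I'll descend in two stages.

Call:
send_rows:
  targets:
    - [[0,0,0.005,-0.01,0.0245,-0.15,-1],[0,0,0,0,0,-0.2,-1],[0,0,0,0,0,-0.2,-1],[0,0,0,0,0,-0.2,-1],[0,0,0,0,0,-0.1,-1],[0,0,0,0,0,0,-1]]

```text
time_s: 2.1
ee_pos: [525.6, 261.1, 18.9]
ee_rot: [-179.6, 0.2, 92.6]
force: [-0.7, 0.3, -0.5]
gripper_width: 91.2
gripper_force: 0.0
```

Call:
send_rows:
  targets:
    - [[0,0,0,0,0,0,-1],[0,0,0,0,0,0,-1]]

```text
time_s: 2.3
ee_pos: [529.9, 262.4, 23.8]
ee_rot: [179.8, -0.1, 92.6]
force: [-0.2, 0.7, 0.1]
gripper_width: 91.5
gripper_force: 0.0
```

Call:
send_rows:
  targets:
    - [[0,0,0,0,0,0,-1],[0,0,0,0,0,0,-1],[0,0,0,0,0,0,-1]]

```text
time_s: 2.6
ee_pos: [529.4, 261.5, 22.7]
ee_rot: [179.9, -0.0, 92.5]
force: [0.5, 0.3, 0.1]
gripper_width: 91.2
gripper_force: 0.0
```

Settled. The correction to the target is (+3.4, -3.6, -14).

Call:
send_rows:
  targets:
    - [[0,0,0,0.017,-0.018,-0.035,-1],[0,0,0,0,0,-0.035,-1],[0,0,0,0,0,0,-1],[0,0,0,0,0,0,-1],[0,0,0,0,0,0,-1],[0,0,0,0,0,0,1],[0,0,0,0,0,0,1],[0,0,0,0,0,0,1],[0,0,0,0,0,0,1],[0,0,0,0,0,0,1],[0,0,0,0,0,0,1],[0,0,0,0,0,0,1]]
  grip_force: 25

```text
time_s: 3.8
ee_pos: [532.4, 257.8, 8.0]
ee_rot: [180.0, -0.0, 92.5]
force: [-0.4, -0.7, 0.9]
gripper_width: 39.9
gripper_force: 25.0
```

Call:
send_rows:
  targets:
    - [[0,0,0,0,0,0,1],[0,0,0,0,0,0,1],[0,0,0,0,0,0.1,1],[0,0,0,0,0,0.15,1],[0,0,0,0,0,0.15,1],[0,0,0,0,0,0.15,1],[0,0,0,0,0,0.1,1],[0,0,0,0,0,0,1],[0,0,0,0,0,0,1],[0,0,0,0,0,0,1],[0,0,0,0,0,0,1],[0,0,0,0,0,0,1]]

```text
time_s: 5.0
ee_pos: [531.9, 257.5, 136.7]
ee_rot: [-179.9, 0.1, 92.5]
force: [-0.8, -0.2, -2.8]
gripper_width: 40.0
gripper_force: 25.0
```

```bash
python3 - <<'E'
from h import *
s=env.state();print(s)
p,d=optics.grab_frame("scene");cv2.imwrite("pics/s1.png",p[:,:,::-1])
p,d=optics.grab_frame("wrist");cv2.imwrite("pics/w2.png",p[:,:,::-1]);hsv=cv2.cvtColor(p,cv2.COLOR_RGB2HSV)
n,l,st,c=cv2.connectedComponentsWithStats(cv2.inRange(hsv,(45,80,20),(90,255,255)))
for i in range(1,n):
    if st[i,4]>150: P=maskpts("wrist",(l==i),d,s);print(c[i],st[i,4],np.median(P,0).round(1))
for cam in["top"]:
    p,d=optics.grab_frame(cam)
    for r in optics.place_of("top","jar_floor"): print("jar",r["conf"],onplane("top",r["at"],5).round(1))
    m=cv2.inRange(cv2.cvtColor(p,cv2.COLOR_RGB2HSV),(95,80,30),(120,255,255)); m[:190]=0;m[270:]=0;m[:,:235]=0;m[:,305:]=0
    P=maskpts("top",m>0,d);T=P[P[:,2]>46];print(len(T),cv2.minEnclosingCircle(T[:,:2].astype(np.float32)))
E
```

```text
{'time_s': 5.0, 'qpos': array([ 2.47203708e+01,  2.30645857e+01,  9.40351410e+01, -2.86821257e-03,
        6.30263679e+01,  2.22115258e+01]), 'qvel': array([ 0.09006961, -0.32782526, -0.44643859, -0.06227731,  0.01170581,
       -0.02236783]), 'effort': array([ 1.02153266e-03, -4.52691472e+01, -2.22248697e+01,  3.05250124e-02,
        4.13797901e-02, -1.09145565e-04]), 'ee_pos': array([531.90123573, 257.52008889, 136.73871134]), 'ee_rot': array([-1.79884228e+02,  5.00309810e-02,  9.25101993e+01]), 'force': array([-0.80141827, -0.15171908, -2.77531078]), 'torque': array([-0.01372891,  0.05034502,  0.02587709]), 'gripper_force': 24.999606907367706, 'gripper_width': 39.96825398463427}
[316.93578471 244.90674127] 11259 [530.3 299.3 186.5]Traceback (most recent call last):
  File "<stdin>", line 7, in <module>
  File "h.py", line 19, in maskpts
    return np.array([o+R@(ray(cam,(x,y))[1]*dep[y,x]) for x,y in zip(xs[::4],ys[::4])])
                          ~~~^^^^^^^^^^^
  File "h.py", line 5, in ray
    c=optics.camera_info(cam);K=np.array(c["camera_matrix"]);k=c["k1"]
ValueError: time passes only in moves, steps and waits
```

View pics/s1.png

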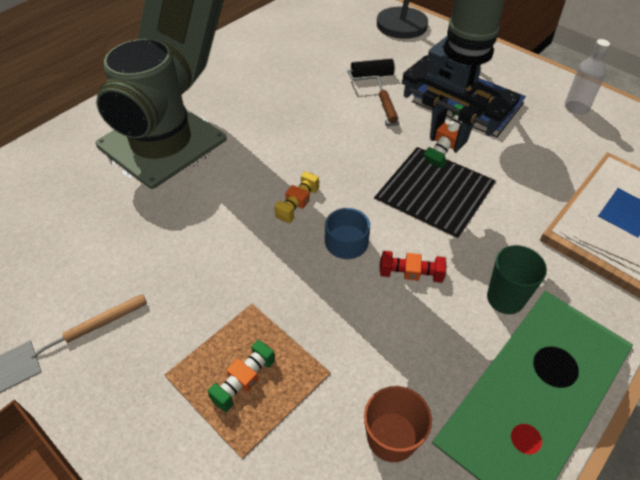

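View pics/w2.png

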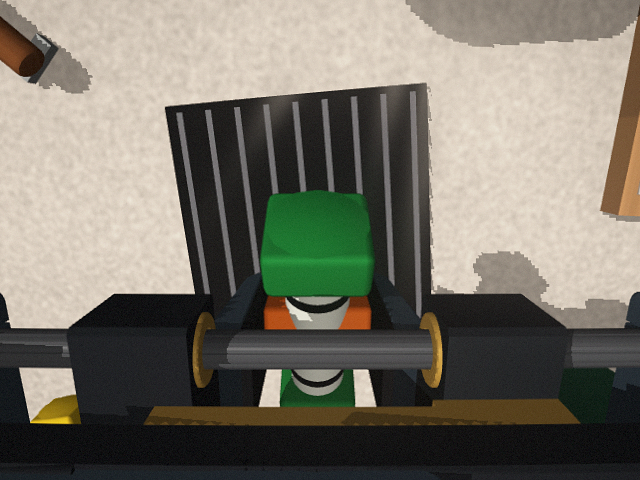

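The float has dipped at its −y end. The scene view shows the green end near the mat low (436,157). The wrist view shows the other, +y end raised close to the camera (318,245), at z≈186. So the heavy end is −y. I'll refine the jar position next.

```bash
sed -i 's/^def ray/from functools import lru_cache\noptics_info=lru_cache(None)(optics.camera_info)\ndef ray/; s/c=optics.camera_info(cam)/c=optics_info(cam)/' h.py
python3 - <<'E'
from h import *
p,d=optics.grab_frame("top")
for r in optics.place_of("top","jar_floor"): print("jar",r["conf"],onplane("top",r["at"],5).round(1))
m=cv2.inRange(cv2.cvtColor(p,cv2.COLOR_RGB2HSV),(95,80,30),(120,255,255)); m[:190]=0;m[270:]=0;m[:,:235]=0;m[:,305:]=0
P=maskpts("top",m>0,d);T=P[P[:,2]>43];print(len(T),P[:,2].max(),cv2.minEnclosingCircle(T[:,:2].astype(np.float32)))
s=env.state();print(s["ee_pos"])
E
```

```text
jar 0.9 [481.   51.6   5. ]
99 51.40914319697481 ((475.9504089355469, 50.104679107666016), 39.54803466796875)
[532.32188767 257.71838243 137.62249148]
```

Call:
send_rows:
  targets:
    - [[0,0,0.0944,-0.025,-0.094,0.03,1],[0,0,0.0944,-0.025,-0.094,0.03,1],[0,0,0.0944,-0.025,-0.094,0.03,1],[0,0,0.0944,-0.025,-0.094,0.03,1],[0,0,0.0944,-0.025,-0.094,0.03,1],[0,0,0.0944,-0.025,-0.094,0.03,1],[0,0,0.0944,-0.025,-0.094,0.03,1],[0,0,0.0944,-0.025,-0.094,0.03,1],[0,0,0.0944,-0.025,-0.094,0.03,1],[0,0,0.0944,-0.025,-0.094,0.03,1],[0,0,0.0944,-0.025,-0.094,0.03,1],[0,0,0,0,0,0,1]]

```text
time_s: 6.4
ee_pos: [477.2, 49.4, 204.9]
ee_rot: [-180.0, 0.1, -174.1]
force: [0.8, 0.4, -2.1]
gripper_width: 39.8
gripper_force: 25.0
```

Call:
send_rows:
  targets:
    - [[-0.009,0.0857,0,0,0,0,1],[-0.009,0.0857,0,0,0,0,1],[-0.009,0.0857,0,0,0,0,1],[-0.009,0.0857,0,0,0,0,1],[-0.009,0.0857,0,0,0,0,1],[-0.009,0.0857,0,0,0,0,1],[-0.009,0.0857,0,0,0,0,1],[-0.009,0.0857,0,0,0,0,1],[0,0,0,0,0,0,1],[0,0,0,0,0,0,1],[0,0,0,0,0,0,1],[0,0,0,0,0,0,1]]

```text
time_s: 7.6
ee_pos: [477.3, 51.1, 205.7]
ee_rot: [-179.9, -61.7, -174.1]
force: [0.7, -0.2, -2.5]
gripper_width: 39.8
gripper_force: 25.0
```

```bash
python3 - <<'E'
from h import *
s=env.state();print(s["ee_pos"],s["ee_rot"],s["qpos"],s["force"])
p,d=optics.grab_frame("scene");cv2.imwrite("pics/s2.png",p[:,:,::-1]);np.save("d.npy",d)
R=Ro.from_euler("xyz",s["ee_rot"],degrees=True).as_matrix();print("tool z",R[:,2].round(3),"y",R[:,1].round(3))
hsv=cv2.cvtColor(p,cv2.COLOR_RGB2HSV)
for nm,lo,hi in(("or",(5,150,100),(20,255,255)),("gr",(45,80,20),(90,255,255))):
    n,l,st,c=cv2.connectedComponentsWithStats(cv2.inRange(hsv,lo,hi))
    for i in range(1,n):
        if st[i,4]>60:
            P=maskpts("scene",(l==i)&(d>0),d)
            if len(P) and P[:,2].mean()>100: print(nm,c[i].round(),st[i,4],P.mean(0).round(1),P.min(0).round(1),P.max(0).round(1))
E
```

```text
[477.33077716  51.06479553 205.74008319] [-179.89055384  -61.73888687 -174.12633104] [  5.2155238   43.86619156  71.63747135  -0.85432773 126.23001534
 -90.81659896] [ 0.71954567 -0.21508167 -2.45629675]
tool z [-0.876 -0.092 -0.473] y [-0.104  0.995 -0.001]
gr [359. 134.] 527 [492.1  45.9 260.6] [473.1  33.5 232.4] [506.3  75.8 266.8]
gr [353. 184.] 170 [499.2  29.9 176.1] [478.6 -23.1 158.9] [551.5  39.4 252.4]
```

View pics/s2.png

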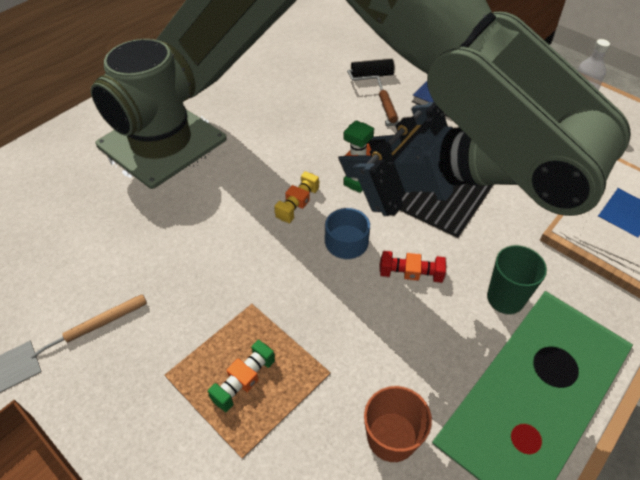

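The float hangs upright, with the light end up at (359,134) and the heavy end at (353,184). Before lowering I'll check that the wrist clears the green cup at (517,280).

```bash
python3 - <<'E'
from h import *
d=np.load("d.npy")
def box(x0,x1,y0,y1):
    m=np.zeros(d.shape,bool);m[y0:y1,x0:x1]=1;return maskpts("scene",m&(d>0),d)
P=box(480,550,245,315);Q=P[P[:,2]>8];print("cup",Q.min(0).round(),Q.max(0).round())
P=box(430,635,20,215);P=P[(P[:,2]>150)];low=P[P[:,2]<260];print("wrist",P.min(0).round(),P.max(0).round(),low.min(0).round(),low.max(0).round())
P=box(340,470,100,215);P=P[P[:,2]>130];
print("grip lowest",P[P[:,2].argsort()[:3]].round())
E
```

```text
cup [718.  94.   8.] [820. 174.  96.]
wrist [547.   9. 150.] [819. 732. 486.] [558.  18. 150.] [656. 732. 260.]
grip lowest [[489.  38. 152.]
 [497.  36. 156.]
 [478.  33. 157.]]
```

Call:
send_rows:
  targets:
    - [[0,0,0,-0.058,-0.009,0,1],[0,0,0,0,0,0,1],[0,0,0,0,0,-0.1,1],[0,0,0,0,0,-0.1,1],[0,0,0,0,0,-0.1,1],[0,0,0,0,0,-0.1,1],[0,0,0,0,0,-0.05,1],[0,0,0,0,0,0,1],[0,0,0,0,0,0,1],[0,0,0,0,0,0,1],[0,0,0,0,0,0,1],[0,0,0,0,0,0,1]]

```text
time_s: 8.85
ee_pos: [466.0, 49.2, 114.5]
ee_rot: [-179.9, -62.0, -174.1]
force: [-1.2, 0.6, -2.8]
gripper_width: 40.0
gripper_force: 25.0
```

```bash
python3 - <<'E'
from h import *
s=env.state();print(s["ee_pos"],s["ee_rot"],s["force"])
p,d=optics.grab_frame("scene");cv2.imwrite("pics/s3.png",cv2.resize(p[80:300,240:540,::-1],None,fx=2.6,fy=2.6))
p,d=optics.grab_frame("top");hsv=cv2.cvtColor(p,cv2.COLOR_RGB2HSV)
n,l,st,c=cv2.connectedComponentsWithStats(cv2.inRange(hsv,(45,80,20),(90,255,255)))
for i in range(1,n):
    if st[i,4]>60 and 200<c[i][0]<350: P=maskpts("top",(l==i)&(d>0),d);print(c[i].round(),st[i,4],np.median(P,0).round(1),P.min(0).round(),P.max(0).round())
E
```

```text
[466.00022155  49.16065832 114.50104047] [-179.94409477  -61.97447709 -174.07370818] [-1.21043601  0.60289807 -2.75405471]
[331.  35.] 5809 [870.1 -59.6   6.9] [ 616. -149.    1.] [956.  34. 378.]
```

View pics/s3.png

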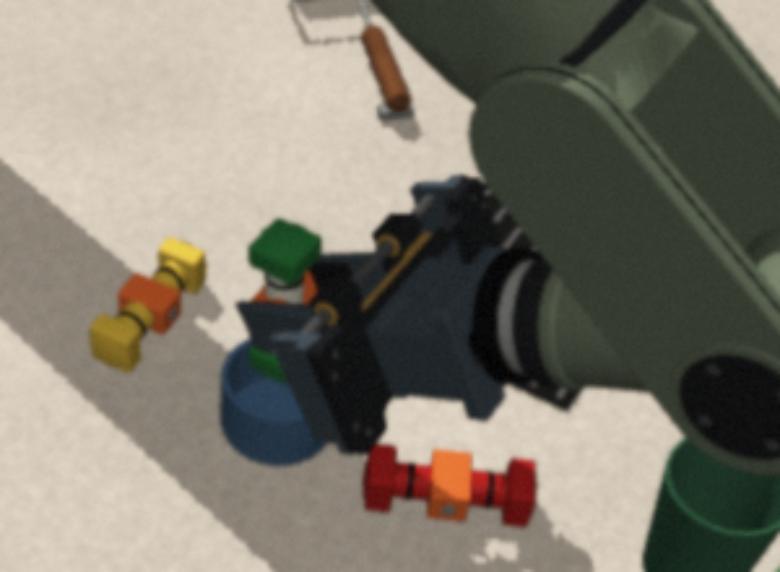

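The heavy end sits just over the jar opening (268,360 in the crop), roughly centred. I'll check gripper clearance above the red float and the rim before going lower.

```bash
python3 - <<'E'
from h import *
p,d=optics.grab_frame("scene")
hsv=cv2.cvtColor(p,cv2.COLOR_RGB2HSV)
def pt(x,y):  # crop coords -> world
    u,v=int(240+x/2.6),int(80+y/2.6);return maskpts("scene",np.pad(np.ones((1,1),bool),((v,479-v),(u,639-u))),d).round(0)
for n,q in dict(fingtip=(296,395),fing=(325,430),fc=(355,444),fd=(378,430),body=(482,412),cam=(565,400),hub=(735,455),hub2=(700,430),top=(283,245),lowblock=(262,362),cup=(760,530)).items(): print(n,pt(*q))
E
```

```text
fingtip [[546. -25. 150.]]
fing [[569. -24. 135.]]
fc [[592. -27. 145.]]
fd [[595.  -9. 142.]]
body [[641.  19. 170.]]
cam [[617. 202.  -2.]]
hub [[772.  23. 239.]]
hub2 [[753.  20. 246.]]
top [[479.  43. 175.]]
lowblock [[476.  32.  76.]]
cup [[781. 155.  43.]]
```

Call:
send_rows:
  targets:
    - [[0,0,0,0,0,-0.05,1],[0,0,0,0,0,-0.05,1],[0,0,0,0,0,-0.05,1],[0,0,0,0,0,-0.05,1],[0,0,0,0,0,-0.035,1],[0,0,0,0,0,0,1],[0,0,0,0,0,0,1],[0,0,0,0,0,0,1],[0,0,0,0,0,0,1]]

```text
time_s: 9.9
ee_pos: [466.0, 49.2, 67.3]
ee_rot: [-179.9, -62.0, -174.1]
force: [-0.2, 0.1, -2.1]
gripper_width: 39.6
gripper_force: 25.0
```

Call:
send_rows:
  targets:
    - [[0,0,0,0,0,-0.01,1],[0,0,0,0,0,-0.01,1],[0,0,0,0,0,0,1],[0,0,0,0,0,0,1],[0,0,0,0,0,0,1]]

```text
time_s: 10.4
ee_pos: [465.8, 49.1, 63.0]
ee_rot: [-179.9, -62.0, -174.1]
force: [0.2, 0.2, -2.7]
gripper_width: 40.0
gripper_force: 25.0
```

Call:
send_rows:
  targets:
    - [[0,0,0,0,0,-0.01,1],[0,0,0,0,0,-0.005,1],[0,0,0,0,0,0,1],[0,0,0,0,0,0,1],[0,0,0,0,0,0,1]]

```text
time_s: 10.9
ee_pos: [465.8, 49.1, 60.0]
ee_rot: [-179.9, -62.0, -174.1]
force: [0.4, -0.6, -2.6]
gripper_width: 39.8
gripper_force: 25.0
```

Call:
send_rows:
  targets:
    - [[0,0,0,0,0,-0.01,1],[0,0,0,0,0,0,1],[0,0,0,0,0,0,1],[0,0,0,0,0,0,1]]

```text
time_s: 11.3
ee_pos: [465.8, 49.1, 58.0]
ee_rot: [-179.9, -62.0, -174.1]
force: [0.7, 0.3, -2.3]
gripper_width: 40.0
gripper_force: 25.0
```

Call:
send_rows:
  targets:
    - [[0,0,0,0,0,0,0.03],[0,0,0,0,0,0,0.03],[0,0,0,0,0,0,0.03],[0,0,0,0,0,0,0.03],[0,0,0,0,0,0,0.03],[0,0,0,0,0,0,0.03]]

```text
time_s: 11.9
ee_pos: [465.8, 49.1, 58.1]
ee_rot: [-179.9, -62.1, -174.1]
force: [-1.4, -0.2, 0.0]
gripper_width: 44.7
gripper_force: 0.1
```

```bash
python3 - <<'E'
from h import *
p,d=optics.grab_frame("scene");cv2.imwrite("pics/s4.png",cv2.resize(p[80:300,240:540,::-1],None,fx=2.6,fy=2.6))
E
```

```text
(no output)
```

View pics/s4.png

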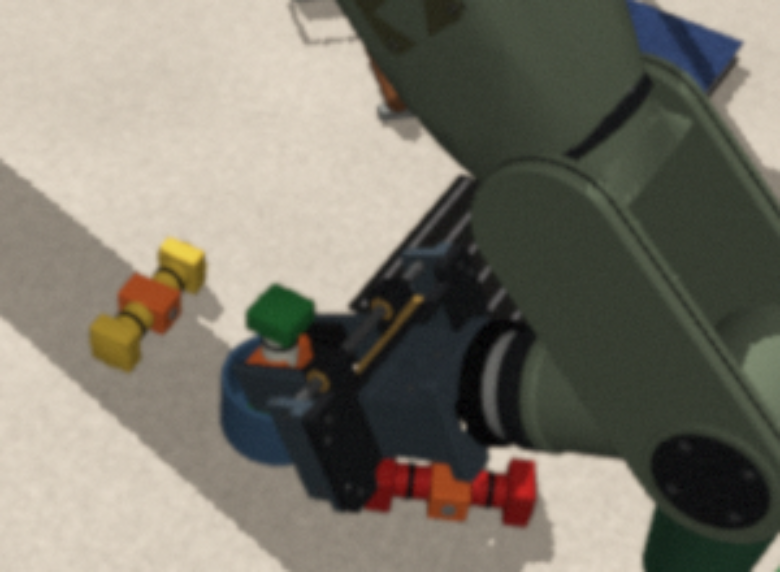

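The float stands released in the jar, with its green top at (280,315). I'll back out along the tool axis.

Call:
send_rows:
  targets:
    - [[0,0,0,0.0175,0.0018,0.0095,0.03],[0,0,0,0.0263,0.0028,0.0142,0.03],[0,0,0,0.035,0.0037,0.019,0.03],[0,0,0,0.035,0.0037,0.019,0.03],[0,0,0,0.035,0.0037,0.019,0.03],[0,0,0,0.044,0.0046,0.0237,0.03],[0,0,0,0.044,0.0046,0.0237,0.03],[0,0,0,0.044,0.0046,0.0237,0.03],[0,0,0,0.044,0.0046,0.0237,0.03],[0,0,0,0,0,0.1,0.03],[0,0,0,0,0,0.2,0.03],[0,0,0,0,0,0.2,0.03]]

```text
time_s: 13.15
ee_pos: [530.9, 56.0, 194.0]
ee_rot: [-179.9, -62.2, -174.1]
force: [0.4, -0.2, 0.9]
gripper_width: 44.5
gripper_force: 0.0
```

Call:
send_rows:
  targets:
    - [[0,0,0,0,0,0.2,0.03],[0,0,0,0,0,0,0.03],[0,0,0,0,0,0,0.03],[0,0,0,0,0,0,0.03],[0,0,0,0,0,0,0.03]]

```text
time_s: 13.65
ee_pos: [530.6, 55.9, 231.7]
ee_rot: [-180.0, -62.2, -174.1]
force: [-0.1, 0.4, -0.2]
gripper_width: 44.2
gripper_force: 0.0
```

```bash
python3 - <<'E'
from h import *
print(env.state()["ee_pos"],env.state()["force"])
p,d=optics.grab_frame("scene");cv2.imwrite("pics/s5.png",p[:,:,::-1])
E
```

```text
[530.55022934  55.94800739 231.7194781 ] [-0.07561248  0.35260731 -0.2124688 ]
```

View pics/s5.png

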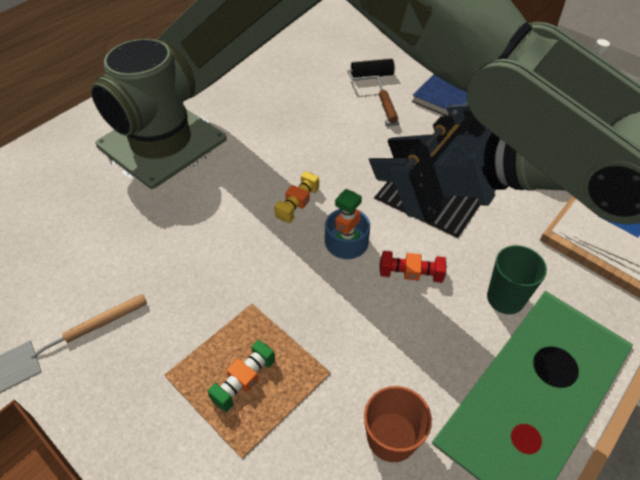

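The float stands upright in the jar, with its top at (348,202) and the jar at (347,232). The robot is clear, and the cork float has not moved. I'm handing in.

```bash
python3 -c "
from workcell import env
print(env.job_done())"
```

```text
the job is handed in; nothing more can be done
None
```

The float from the drain mat is standing heavy end down in the blue jar, released and clear of the robot, the cork-mat float was left alone, and the job was handed in after about 14 s; no verdict came back.

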